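Rock the panel jig's locating block free and hold it

ROBOT

A 6-joint arm with a two-finger parallel gripper is mounted at the origin on the work surface. World frame = base frame: x ahead of the robot, y to its left, z up, the work surface at z = 0. Lengths are in m, angles in degrees, forces in N, time in s.
With the tool pointing down it reaches from about 0.225 to 0.725 m from the base axis. Payload 3.1 kg.
Tool frame: the origin (TCP) lies at the very end of the fingers, on their centre line; the grasp point (between the pads) lies 19 mm behind it; z points along the fingers, y is the line along which they close (so a half turn about z gives the same grasp; the last joint's range is limited). The gripper opens to 85 mm and grips with 20 to 120 N. Pads are 22 mm wide; open, the fingers measure 114 mm over their backs; the gripper's body (76 mm by 85 mm) begins 54 mm behind the grasp point. The pads swing forward as they close: fully open they stand 13 mm farther back than shut.
Start: joints at [-77.911, 2.75, 5.684, 92.934, 0, 82.678], TCP at [0.174, -0.495, 0.231] pointing down, gripper open.
Joint ranges: [-166.93, 166.93], [-56.73, 111.36], [-69.38, 81.34], [-121.58, 131.49], [-85.45, 84.26], [-180, 180]. Speed limits (degrees/s): [159.86, 159.86, 180, 180, 180, 180].

INTERFACE

Orientations are given as a 3x3 rotation matrix whose columns are the frame's x, y, z axes.
In Python, from station import read_state, cams, job gives the robot as it stands.
- The arm moves only by the tool send_rows, never from a script. Its argument "rows" is a list of rows, each an object of numbers: "dx", "dy", "dz": the shift along the tool's x, y, z in m; "wx", "wy", "wz": the turn, a rotation vector about the tool's x, y, z in rad. A call has 1 to 20 rows; each row is the pose to reach, as a shift and turn from the pose commanded when the call began, along the tool's axes at that moment; what a row does not reach only later rows make up. A row lasts 1/8 s, in which the tool goes at most 62.5 mm and 10.7 degrees, less where a joint would pass 70% of its speed; a pose out of reach is approached as far as the arm can. A call with a gripper value outside its range is refused whole. "fingers" is the finger opening in m, from 0 to 0.0854, set as the call begins (left out, the last holds). The fingers move at their own pace and stop on an object; the grip force is fixed at half the most. Time passes only in rows, so rows that repeat a pose let the fingers close. It gives the time, the measured TCP pose, the force, the opening and the grip force at its end, in the units of the state.
- read_state(): the state, without advancing time (a new reading comes with each control period).
- cams.snapshot(name): name is "side" or "top" or "wrist"; returns the picture (420x560x3 uint8, red, green, blue); there is no depth.
- cams.calibration(name): a dict with "mtx" (3x3 intrinsics, pixels), "extrinsics" (4x4, takes a point from world to camera coordinates). Camera axes: x right, y down, z forward; pixel columns grow to the right and rows downward; lengths in m; the calibration is good to about 2 mm. A picture is of the moment at which its call begins: read the wrist's pose just before it. calibration takes no time and is no camera call; for the wrist camera it gives the pose at the moment of the call.
- job.sign_off(): hands the job in; it is judged then, once.
The state is a dict: "t": time; "q": joint angles; "joint_vel": joint speeds; "joint_efforts": joint torques, N m; "ee_pos": TCP position; "ee_rot": TCP orientation; "ft_force": force on the tool from outside, world axes, zero at the start; "ft_torque": the same for the moment, N m; "gripper_width": opening from 0.0 (shut) to 1.0 (fully open); "grip_force": force on a finger pad.
Only numpy, scipy, OpenCV 4.12 (cv2) and the standard library are available. Lean on these libraries where they do the work, as an engineer would, in place of code of your own. Each camera call takes 0.05 s, during which the arm holds its last target. There are 200 camera calls.

TASK

A paint jar has been parked in the panel jig, in the bay behind one of the two stiff keeper bars that trap the wooden locating block: lift it out and stand it upright on the bare table. Then grip the block, rock it side to side until it has pushed both keepers back and its round foot comes free, lift it straight up and finish still holding it upright in the gripper just clear of the jig, about 2 cm above the keepers and over its slot. Do not knock over the open water glass that stands on the table.

Things in the scene. Friction and masses are not known exactly. Their poses are not given: they have to be found in the camera images.
- jig: Plywood jig fixed to the table, deck top 12 mm above the table. Origin on the table plane under the slot's centre, z up. Own x: along the slot and block; own y: rocking direction. Outward on both sides (+-y): slot, keeper bar, open bay, end wall (top 45 mm above the table). Deck: x -60 to 150, y +-101 mm. Fixed dark painted panel on the deck at x 65 to 145 mm, top 23 mm above the table.
- slot (a point): Centre of the slot's floor, on the deck (12 mm above the table). The slot is 35 mm wide along the jig's y, with cheeks 14 mm high above the deck on both sides and low stops at its ends; it keeps the block's foot from sliding away, so the block can only rock.
- bay_left (a point): Centre of the floor of the +y bay (deck, 12 mm above the table), 59.5 mm from the slot's centre. A bay is 50.4 mm deep along the jig's y (34.3 to 84.7 mm from the slot's centre), between keeper and end wall; ledges 8 mm high at x = +-27 mm. One bay holds the jar, the other a harmless white cap (30 mm across, 12 mm high).
- bay_right (a point): The same point of the -y bay.
- keeper_left (a joint): Aluminium bar on the jig's +y side, 60 (x) x 24 (y) x 14 mm, underside 40.5 mm above the table. Slides outward along jig y: 0 = home, inner edge 10.3 mm from the slot's centre plane, 0.3 mm from the block's stem; stop at 0.008 m. Starts at 0 to 0.0008. Stiff: about 15 N moves it and it stays there (no spring). With the jar behind it, it gives only about 1 to 2 mm.
- keeper_right (a joint): The same bar on the jig's -y side; its value grows as it is pushed outward (to the jig's -y), stop at 0.008 m.
- keeper_left_edge (a point): Middle of the top inner edge of the +y keeper bar, 54.5 mm above the table; moves with the bar. To free the block, the two edges must be more than 32 mm apart (20.6 mm with both home), so both bars have to give: about 6 mm each is comfortable; with one still home they are at most 28.6 mm apart.
- keeper_right_edge (a point): The same point of the -y keeper bar.
- block: Beech block, 0.1 kg, 96 mm tall, 40 mm along its x (= jig x). Foot: round bar, 32 mm diameter along x, trapped below the keepers; stem 40 (x) x 20 (y) mm above. Origin under the foot, z up the stem; top 108 mm above the table. Rocks about x, centre 16 mm above the origin; 0.25 rad pushes a keeper 6.7 mm. A straight pull jams (about 100 N). Pinch the 40 mm near the top.
- jar: Closed grey plastic paint jar with a lid, 48 mm diameter, 62 mm high, about 0.14 kg, standing on the deck in one bay of the jig; origin under its centre. The table is bare for at least 100 mm beyond the jig's two ends (+-y).
- water_jar: Open water glass, 72 mm across the rim, 95 mm high, standing loose on the table towards the robot's left; must not be tipped over. Origin under its centre.
Mind the look-alikes: they are no part of the job. Leave any orange look-alike of the block alone. Leave any orange look-alike of the jar alone.

How it is judged:
By the outcome, as a careful person would: the job done as asked, in the order asked, and still so for the second after the job is handed in, while the arm keeps its last pose, push and grip.
It also fails if it takes over 61 s, if anything falls off the work surface, if the arm or the gripper's body presses on something with over 40 N, if the wrist force passes 120 N, or if a joint passes its speed limit or range.

## Working session

There is one attempt and no reset: what is moved stays moved. The work goes in short steps, Python scripts to look and compute and a tool call to move; the robot and the scene stay as the last step left them, time stands still between calls to the robot, and variables do not carry over. Pictures are saved under pics/ and viewed, at most 10 in all, crops included, and the job is handed in when it is done.

Besides the shell and the picture viewer there is one more tool, called as name(argument=value, ...) on one line, values as JSON. send_rows: Moves the arm, as the interface text tells. Its arguments: {"type":"object","properties":{"rows":{"type":"array"},"fingers":{"type":"number"}},"required":["rows"]}

```bash
mkdir -p pics; ls; python3 - <<'E'
from station import read_state, cams, job
import cv2, numpy as np
s=read_state(); print(s)
ims=[]
for n in ("side","top","wrist"):
    im=cams.snapshot(n); cv2.imwrite(f"pics/{n}0.png",im[:,:,::-1]); c=cams.calibration(n); print(n,np.round(c["mtx"],1).tolist(),np.round(c["extrinsics"],3).tolist())
E
```

```text
pics
{'t': 0.0, 'q': array([-7.79109894e+01,  2.79309500e+00,  5.58980913e+00,  9.29312023e+01,
        6.14083744e-04,  8.26790414e+01]), 'joint_vel': array([ 0.0820723 , -0.02673838, -0.00981512,  0.03916295,  0.05447307,
       -0.06616524]), 'joint_efforts': array([ 1.03498571e-04, -3.38783813e+01,  3.20013106e+01,  2.03661493e-02,
       -1.67593821e-04,  6.75195452e-06]), 'ee_pos': array([ 0.17434693, -0.49456445,  0.23009951]), 'ee_rot': array([[ 9.43164928e-01,  3.32324671e-01, -4.81108771e-04],
       [ 3.32324875e-01, -9.43162181e-01,  2.29744960e-03],
       [ 3.09735584e-04, -2.32675829e-03, -9.99997245e-01]]), 'ft_force': array([-0.17715028, -0.43130463, -0.49902232]), 'ft_torque': array([ 0.02746131, -0.04408942,  0.00697417]), 'grip_force': 0.0, 'gripper_width': 1.0006889781597408}
side [[514.1, 0.0, 273.4], [0.0, 514.1, 204.7], [0.0, 0.0, 1.0]] [[-0.749, -0.663, 0.001, 0.428], [-0.495, 0.558, -0.666, 0.222], [0.441, -0.499, -0.746, 1.006], [0.0, 0.0, 0.0, 1.0]]
top [[505.7, 0.0, 284.3], [0.0, 505.7, 207.2], [0.0, 0.0, 1.0]] [[0.013, -1.0, -0.001, 0.123], [-0.986, -0.013, -0.165, 0.485], [0.165, 0.003, -0.986, 1.184], [0.0, 0.0, 0.0, 1.0]]
wrist [[363.2, 0.0, 280.5], [0.0, 363.2, 208.1], [0.0, 0.0, 1.0]] [[0.331, -0.944, -0.001, -0.523], [-0.897, -0.315, 0.309, -0.04], [-0.292, -0.101, -0.951, 0.38], [0.0, 0.0, 0.0, 1.0]]
```

View pics/top0.png

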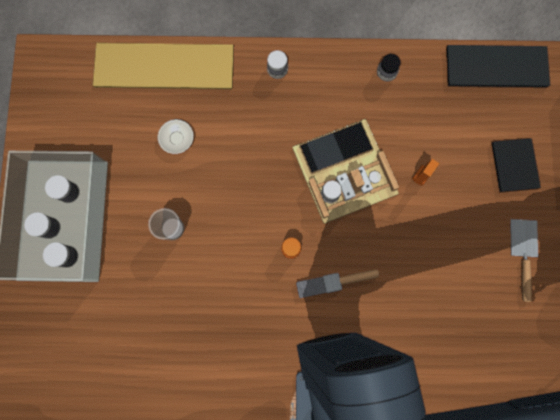

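View pics/side0.png

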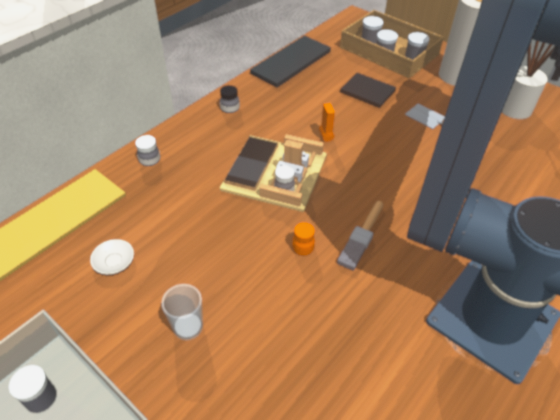

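The top view shows the jig around (345,170), with the dark panel at (338,147), the jar lid in the left bay at (332,190), the white cap at (375,177) and the glass at (166,224). The orange look-alikes are at (291,246) and (427,170). The side view agrees. I'll zoom in next.

```bash
python3 - <<'E'
import cv2, numpy as np
a=cv2.imread("pics/top0.png")[115:225,285:405]; b=cv2.imread("pics/side0.png")[130:212,215:335]
a=cv2.resize(a,None,fx=5,fy=5,interpolation=cv2.INTER_CUBIC)
cv2.imwrite("pics/c1.png",a)
# deck outline
im=cv2.imread("pics/top0.png"); hsv=cv2.cvtColor(im,cv2.COLOR_BGR2HSV)
for p in [(310,205),(385,205),(300,160),(375,150),(350,215),(332,190),(375,177),(320,195),(358,178)]: print(p,hsv[p[1],p[0]])
E
```

```text
(310, 205) [ 12 147 123]
(385, 205) [ 12 147 132]
(300, 160) [ 25  83 203]
(375, 150) [ 22  88 199]
(350, 215) [ 13 163  80]
(332, 190) [102   6 210]
(375, 177) [105   7 210]
(320, 195) [ 15 107 158]
(358, 178) [ 15 111 202]
```

View pics/c1.png

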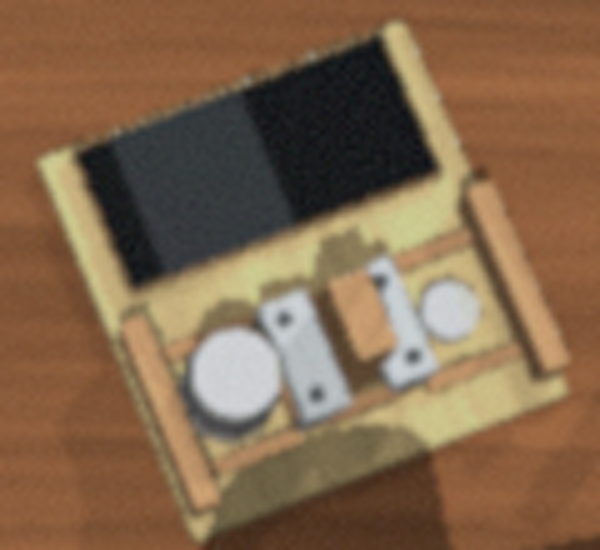

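The crop shows the jig clearly. Deck corners are at crop (40,157), (398,22), (567,392) and (195,540), the jar lid at (235,373) in the +y bay, the block top at (362,316), the keepers on either side and the cap at (450,310).

```bash
cat > h.py <<'E'
import numpy as np
from station import read_state, cams, job
def ray(c,uv,z):
    K=c["mtx"];T=c["extrinsics"];R=T[:3,:3];o=-R.T@T[:3,3]
    d=R.T@np.linalg.solve(K,[uv[0],uv[1],1]); return (o+d*(z-o[2])/d[2])
def fit(J,W):
    J=np.array(J,float);W=np.array(W)[:,:2];a=J-J.mean(0);b=W-W.mean(0)
    th=np.arctan2((a[:,0]*b[:,1]-a[:,1]*b[:,0]).sum(),(a*b).sum())
    R=np.array([[np.cos(th),-np.sin(th)],[np.sin(th),np.cos(th)]])
    o=W.mean(0)-R@J.mean(0); return th,o,W-(J@R.T+o)
E
python3 - <<'E'
from h import *
c=cams.calibration("top"); f=lambda p:((p[0]+.5)/5-.5+285,(p[1]+.5)/5-.5+115)
J=[(.15,.101),(.15,-.101),(-.06,-.101),(-.06,.101)]
W=[ray(c,f(p),.012) for p in [(40,157),(398,22),(567,392),(195,540)]]
th,o,r=fit(J,W); print(np.degrees(th),o,r.round(4).tolist())
print("jar",ray(c,f((235,373)),.074),"block",ray(c,f((362,316)),.108),"cap",ray(c,f((450,310)),.024))
R=np.array([[np.cos(th),-np.sin(th)],[np.sin(th),np.cos(th)]])
for p,z in (((235,373),.074),((362,316),.108),((450,310),.024)): print(R.T@(ray(c,f(p),z)[:2]-o))
print("glass",ray(c,(164,223),.095),"orangejar",ray(c,(291,245),.06))
E
```

```text
22.410184288511893 [ 0.5445147  -0.03759918] [[0.0011, -0.0024], [-0.0023, 0.0024], [0.0005, 0.0008], [0.0008, -0.0008]]
jar [0.52279807 0.01786596 0.074     ] block [ 0.5433978  -0.03768496  0.108     ] cap [ 0.5663146  -0.09333725  0.024     ]
[0.00106868 0.05955545]
[-0.00106525  0.0003465 ]
[-0.00109576 -0.05983952]
glass [0.43419184 0.40541245 0.095     ] orangejar [0.390545  0.1123762 0.06     ]
```

```bash
cat >> h.py <<'E'
from scipy.spatial.transform import Rotation as Ro
TH=np.radians(22.41); O=np.array([.5445,-.0376,0])
RJ=Ro.from_euler("z",TH).as_matrix()
def j2w(p): return O+RJ@np.array(p)
def w2j(p): return RJ.T@(np.array(p)-O)
# tool: y along jig x, x along jig y, z down; tilt = rotation about jig x
def rot(tilt=0,th=None):
    R=RJ if th is None else Ro.from_euler("z",th).as_matrix()
    return R@Ro.from_euler("x",tilt).as_matrix()@np.array([[0,1,0],[1,0,0],[0,0,-1.]])
def delta(p,R,s=None):
    s=s or read_state(); A=s["ee_rot"]
    return np.r_[A.T@(np.array(p)-s["ee_pos"]), Ro.from_matrix(A.T@R).as_rotvec()].round(4).tolist()
E
python3 - <<'E'
from h import *
print(delta([.523,.0175,.2],rot()))
s=read_state();T=cams.calibration("wrist")["extrinsics"]
print("cam in tool",s["ee_rot"].T@(-T[:3,:3].T@T[:3,3]-s["ee_pos"]), s["ee_rot"].T@T[2,:3])
E
```

```text
[0.499, -0.3671, 0.0312, -0.0012, -0.0016, -1.6231]
cam in tool [ 0.07915368 -0.00109086 -0.14271764] [-3.09405535e-01 -1.48895617e-04  9.50930172e-01]
```

send_rows(rows=[{"dx":0.05,"dy":-0.037,"dz":0.003,"wz":-0.16},{"dx":0.1,"dy":-0.073,"dz":0.006,"wz":-0.325},{"dx":0.15,"dy":-0.11,"dz":0.009,"wz":-0.487},{"dx":0.2,"dy":-0.147,"dz":0.012,"wz":-0.65},{"dx":0.25,"dy":-0.184,"dz":0.015,"wz":-0.81},{"dx":0.3,"dy":-0.22,"dz":0.018,"wz":-0.974},{"dx":0.35,"dy":-0.257,"dz":0.021,"wz":-1.136},{"dx":0.4,"dy":-0.294,"dz":0.025,"wz":-1.298},{"dx":0.45,"dy":-0.33,"dz":0.028,"wz":-1.46},{"dx":0.48,"dy":-0.353,"dz":0.03,"wz":-1.56},{"dx":0.499,"dy":-0.367,"dz":0.031,"wx":-0.001,"wy":-0.0016,"wz":-1.623},{"dx":0.499,"dy":-0.367,"dz":0.031,"wx":-0.001,"wy":-0.0016,"wz":-1.623},{"dx":0.499,"dy":-0.367,"dz":0.031,"wx":-0.001,"wy":-0.0016,"wz":-1.623},{"dx":0.499,"dy":-0.367,"dz":0.031,"wx":-0.001,"wy":-0.0016,"wz":-1.623}], fingers=0.0854)

```text
validation failed for argument at $.ro...
```

```bash
python3 - <<'E'
from h import *
import cv2
s=read_state(); print(s["t"],s["ee_pos"],delta(j2w([0,.0595,.038]),rot()))
c=cams.calibration("wrist");np.savez("w1.npz",**c); im=cams.snapshot("wrist"); cv2.imwrite("pics/w1.png",im[:,:,::-1])
E
```

```text
0.15 [ 0.17438271 -0.49468118  0.23038303] [0.4978, -0.3671, 0.1932, -0.0012, -0.0016, -1.6231]
```

View pics/w1.png

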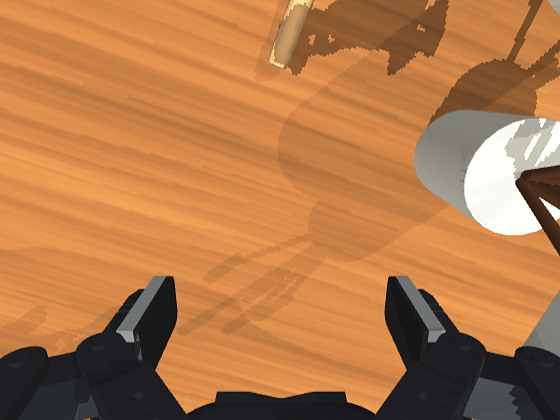

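The move was refused, so the arm hasn't left its start pose. The picture shows bare table and a brush pot at (510,180), on the −y side and away from my path. I'll resend with all six fields in every row.

send_rows(rows=[{"dx":0.05,"dy":-0.037,"dz":0.003,"wx":0,"wy":0,"wz":-0.16},{"dx":0.1,"dy":-0.073,"dz":0.006,"wx":0,"wy":0,"wz":-0.325},{"dx":0.15,"dy":-0.11,"dz":0.009,"wx":0,"wy":0,"wz":-0.487},{"dx":0.2,"dy":-0.147,"dz":0.012,"wx":0,"wy":0,"wz":-0.65},{"dx":0.25,"dy":-0.184,"dz":0.015,"wx":0,"wy":0,"wz":-0.81},{"dx":0.3,"dy":-0.22,"dz":0.018,"wx":0,"wy":0,"wz":-0.974},{"dx":0.35,"dy":-0.257,"dz":0.021,"wx":0,"wy":0,"wz":-1.136},{"dx":0.4,"dy":-0.294,"dz":0.025,"wx":0,"wy":0,"wz":-1.298},{"dx":0.45,"dy":-0.33,"dz":0.028,"wx":0,"wy":0,"wz":-1.46},{"dx":0.48,"dy":-0.353,"dz":0.03,"wx":0,"wy":0,"wz":-1.56},{"dx":0.499,"dy":-0.367,"dz":0.031,"wx":-0.001,"wy":-0.0016,"wz":-1.623},{"dx":0.499,"dy":-0.367,"dz":0.031,"wx":-0.001,"wy":-0.0016,"wz":-1.623},{"dx":0.499,"dy":-0.367,"dz":0.031,"wx":-0.001,"wy":-0.0016,"wz":-1.623},{"dx":0.499,"dy":-0.367,"dz":0.031,"wx":-0.001,"wy":-0.0016,"wz":-1.623}], fingers=0.0854)

```text
t: 1.95
ee_pos: [0.5228, 0.0159, 0.2005]
ee_rot: [[-0.379, 0.925, 0.0], [0.925, 0.379, -0.002], [-0.002, -0.001, -1.0]]
ft_force: [0.4, -0.5, 0.7]
gripper_width: 0.998
grip_force: 0.0
```

```bash
python3 - <<'E'
from h import *
import cv2
s=read_state(); print(s["t"],s["ee_pos"],delta(j2w([0,.0595,.038]),rot()))
c=cams.calibration("wrist");np.savez("w1.npz",**c); im=cams.snapshot("wrist"); cv2.imwrite("pics/w2.png",im[:,:,::-1])
E
```

```text
1.95 [0.5227658  0.01589971 0.20046896] [0.0021, -0.0002, 0.1625, -0.0005, 0.0019, -0.0019]
```

View pics/w2.png

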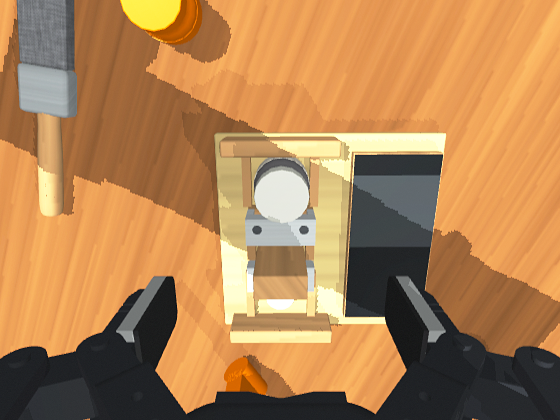

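The wrist view from above the bay shows the jar lid at (282,193), the +y keeper at (281,227) and the block top at (282,287). Deck corners are at (216,134) and (446,134), with the tool well aligned to the jig. The orange jar (165,12) and orange block (243,377) are clear of the work.

```bash
python3 - <<'E'
from h import *
import cv2
c=dict(np.load("w1.npz"))
im=cv2.imread("pics/w2.png"); hsv=cv2.cvtColor(im,cv2.COLOR_BGR2HSV)
m=((hsv[...,1]<40)&(hsv[...,2]>190)).astype(np.uint8); m[:160]=0;m[222:]=0;m[:,:245]=0;m[:,325:]=0
cs=max(cv2.findContours(m,0,2)[0],key=cv2.contourArea); (u,v),r=cv2.minEnclosingCircle(cs); print(u,v,r)
print("jar",w2j(ray(c,(u,v),.074)))
for n,p,z in [("c++",(446,134),.012),("c-+",(216,134),.012),("keepL in L",(246.5,245.5),.0545),("keepL in R",(315,245.5),.0545),("btop l far",(257,276),.108),("btop r far",(309,276),.108),("btop l near",(259,299),.108),("btop r near",(307,299),.108),("c--",(224,325),.012)]:
    print(n,w2j(ray(c,p,z)).round(4))
E
```

```text
286.4210510253906 201.94737243652344 34.347721099853516
jar [0.0045286  0.05529444 0.074     ]
c++ [0.1488 0.0996 0.012 ]
c-+ [-0.0579  0.1003  0.012 ]
keepL in L [-0.0297  0.0099  0.0545]
keepL in R [0.0296 0.0097 0.0545]
btop l far [-0.0172  0.0096  0.108 ]
btop r far [0.0205 0.0095 0.108 ]
btop l near [-0.0162 -0.0095  0.108 ]
btop r near [ 0.0194 -0.0096  0.108 ]
c-- [-0.0612 -0.1018  0.012 ]
```

The jig frame holds to about 1 mm, so I'm descending on the jar.

send_rows(rows=[{"dx":0.002,"dy":0.001,"dz":0.04,"wx":0,"wy":0.002,"wz":-0.002},{"dx":0.002,"dy":0.001,"dz":0.08,"wx":0,"wy":0.002,"wz":-0.002},{"dx":0.002,"dy":0.001,"dz":0.115,"wx":0,"wy":0.002,"wz":-0.002},{"dx":0.002,"dy":0.001,"dz":0.14,"wx":0,"wy":0.002,"wz":-0.002},{"dx":0.002,"dy":0.001,"dz":0.155,"wx":0,"wy":0.002,"wz":-0.002},{"dx":0.002,"dy":0.001,"dz":0.162,"wx":0,"wy":0.002,"wz":-0.002},{"dx":0.002,"dy":0.001,"dz":0.162,"wx":0,"wy":0.002,"wz":-0.002},{"dx":0.002,"dy":0.001,"dz":0.162,"wx":0,"wy":0.002,"wz":-0.002}], fingers=0.0854)

```text
t: 3.0
ee_pos: [0.5244, 0.0187, 0.0396]
ee_rot: [[-0.383, 0.924, 0.002], [0.924, 0.383, -0.0], [-0.001, 0.002, -1.0]]
ft_force: [-0.5, 0.2, 0.3]
gripper_width: 1.002
grip_force: 0.0
```

send_rows(rows=[{"dx":0,"dy":0,"dz":0,"wx":0,"wy":0,"wz":0},{"dx":0,"dy":0,"dz":0,"wx":0,"wy":0,"wz":0},{"dx":0,"dy":0,"dz":0,"wx":0,"wy":0,"wz":0},{"dx":0,"dy":0,"dz":0,"wx":0,"wy":0,"wz":0},{"dx":0,"dy":0,"dz":0,"wx":0,"wy":0,"wz":0},{"dx":0,"dy":0,"dz":0,"wx":0,"wy":0,"wz":0},{"dx":0,"dy":0,"dz":0,"wx":0,"wy":0,"wz":0},{"dx":0,"dy":0,"dz":0,"wx":0,"wy":0,"wz":0}], fingers=0.03)

```text
t: 4.0
ee_pos: [0.524, 0.0187, 0.0395]
ee_rot: [[-0.383, 0.924, 0.001], [0.924, 0.383, -0.0], [-0.001, 0.001, -1.0]]
ft_force: [-1.3, 0.4, 5.1]
gripper_width: 0.509
grip_force: 60.1
```

send_rows(rows=[{"dx":0,"dy":0,"dz":-0.01,"wx":0,"wy":0,"wz":0},{"dx":0,"dy":0,"dz":-0.03,"wx":0,"wy":0,"wz":0},{"dx":0,"dy":0,"dz":-0.05,"wx":0,"wy":0,"wz":0},{"dx":0,"dy":0,"dz":-0.07,"wx":0,"wy":0,"wz":0},{"dx":0.01,"dy":0.002,"dz":-0.075,"wx":0,"wy":0,"wz":0},{"dx":0.03,"dy":0.008,"dz":-0.075,"wx":0,"wy":0,"wz":0},{"dx":0.05,"dy":0.015,"dz":-0.075,"wx":0,"wy":0,"wz":0},{"dx":0.07,"dy":0.02,"dz":-0.075,"wx":0,"wy":0,"wz":0},{"dx":0.09,"dy":0.027,"dz":-0.075,"wx":0,"wy":0,"wz":0},{"dx":0.1,"dy":0.03,"dz":-0.075,"wx":0,"wy":0,"wz":0},{"dx":0.1,"dy":0.03,"dz":-0.075,"wx":0,"wy":0,"wz":0},{"dx":0.1,"dy":0.03,"dz":-0.075,"wx":0,"wy":0,"wz":0}], fingers=0.03)

```text
t: 5.5
ee_pos: [0.5127, 0.1222, 0.1131]
ee_rot: [[-0.383, 0.924, -0.001], [0.924, 0.383, -0.0], [0.0, -0.001, -1.0]]
ft_force: [-0.3, 0.2, -1.2]
gripper_width: 0.506
grip_force: 60.4
```

```bash
python3 - <<'E'
from h import *
import cv2
s=read_state(); print(w2j(s["ee_pos"]))
im=cams.snapshot("side")[130:290,200:400]; im=cv2.resize(im[:,:,::-1],None,fx=4,fy=4,interpolation=cv2.INTER_CUBIC)[:600]
im2=cv2.resize(cams.snapshot("wrist")[:,:,::-1],(0,0),fx=.6,fy=.6)
W=np.zeros((600,800,3),np.uint8); a=cv2.resize(im,(450,337)); W[:337,:450]=a; W[340:592,:336]=im2; cv2.imwrite("pics/p3.png",W)
E
```

```text
[0.03148653 0.15987889 0.11306302]
```

View pics/p3.png

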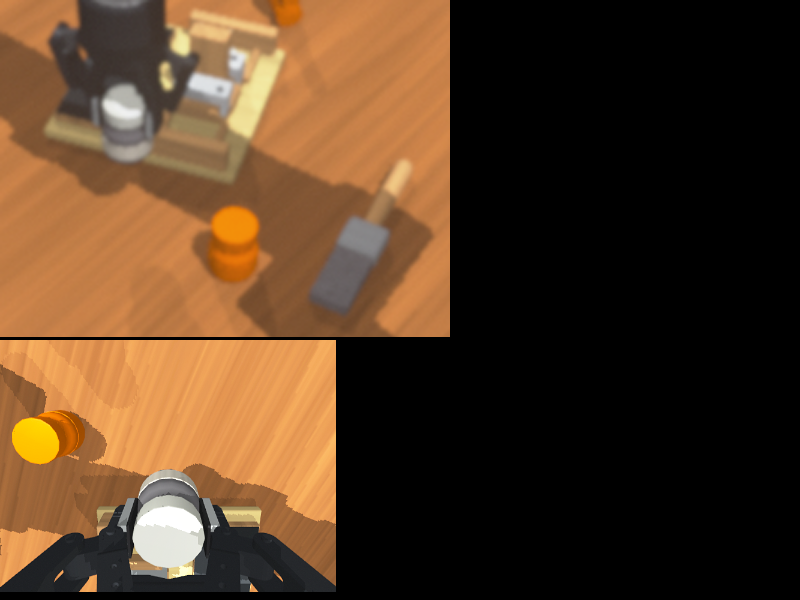

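The jar is held upright by its waist, over the jig's edge in the side view (125,125), and the orange jar is well clear. Now I'll set it down.

send_rows(rows=[{"dx":0,"dy":0,"dz":0.02,"wx":0,"wy":0,"wz":0},{"dx":0,"dy":0,"dz":0.045,"wx":0,"wy":0,"wz":0},{"dx":0,"dy":0,"dz":0.065,"wx":0,"wy":0,"wz":0},{"dx":0,"dy":0,"dz":0.076,"wx":0,"wy":0,"wz":0},{"dx":0,"dy":0,"dz":0.081,"wx":0,"wy":0,"wz":0},{"dx":0,"dy":0,"dz":0.084,"wx":0,"wy":0,"wz":0},{"dx":0,"dy":0,"dz":0.0855,"wx":0,"wy":0,"wz":0},{"dx":0,"dy":0,"dz":0.0855,"wx":0,"wy":0,"wz":0},{"dx":0,"dy":0,"dz":0.0855,"wx":0,"wy":0,"wz":0}], fingers=0.03)

```text
t: 6.72
ee_pos: [0.5131, 0.1227, 0.0283]
ee_rot: [[-0.383, 0.924, 0.0], [0.924, 0.383, 0.0], [0.0, 0.0, -1.0]]
ft_force: [0.2, -0.5, -1.0]
gripper_width: 0.504
grip_force: 60.4
```

send_rows(rows=[{"dx":0,"dy":0,"dz":0.0005,"wx":0,"wy":0,"wz":0},{"dx":0,"dy":0,"dz":0.001,"wx":0,"wy":0,"wz":0},{"dx":0,"dy":0,"dz":0.001,"wx":0,"wy":0,"wz":0}], fingers=0.03)

```text
t: 7.1
ee_pos: [0.513, 0.1228, 0.0276]
ee_rot: [[-0.383, 0.924, 0.0], [0.924, 0.383, 0.0], [0.0, 0.0, -1.0]]
ft_force: [-1.0, 0.3, 4.2]
gripper_width: 0.506
grip_force: 61.3
```

Contact with the table. Releasing and rising.

send_rows(rows=[{"dx":0,"dy":0,"dz":0,"wx":0,"wy":0,"wz":0},{"dx":0,"dy":0,"dz":0,"wx":0,"wy":0,"wz":0},{"dx":0,"dy":0,"dz":0,"wx":0,"wy":0,"wz":0},{"dx":0,"dy":0,"dz":0,"wx":0,"wy":0,"wz":0},{"dx":0,"dy":0,"dz":0,"wx":0,"wy":0,"wz":0},{"dx":0,"dy":0,"dz":0,"wx":0,"wy":0,"wz":0},{"dx":0,"dy":0,"dz":-0.02,"wx":0,"wy":0,"wz":0},{"dx":0,"dy":0,"dz":-0.06,"wx":0,"wy":0,"wz":0},{"dx":0,"dy":0,"dz":-0.11,"wx":0,"wy":0,"wz":0},{"dx":-0.03,"dy":-0.005,"dz":-0.14,"wx":0,"wy":0,"wz":0},{"dx":-0.08,"dy":-0.015,"dz":-0.14,"wx":0,"wy":0,"wz":0},{"dx":-0.13,"dy":-0.025,"dz":-0.14,"wx":0,"wy":0,"wz":0},{"dx":-0.16,"dy":-0.031,"dz":-0.14,"wx":0,"wy":0,"wz":0},{"dx":-0.16,"dy":-0.031,"dz":-0.14,"wx":0,"wy":0,"wz":0},{"dx":-0.16,"dy":-0.031,"dz":-0.14,"wx":0,"wy":0,"wz":0}], fingers=0.0854)

```text
t: 8.98
ee_pos: [0.5452, -0.0366, 0.1667]
ee_rot: [[-0.383, 0.924, -0.001], [0.924, 0.383, 0.001], [0.001, -0.001, -1.0]]
ft_force: [-0.3, 0.2, -0.1]
gripper_width: 1.003
grip_force: 0.0
```

```bash
python3 - <<'E'
from h import *
import cv2
s=read_state(); print(w2j(s["ee_pos"]),delta(j2w([.0012,0,.074]),rot()))
c=cams.calibration("wrist");np.savez("w4.npz",**c); im=cams.snapshot("wrist"); cv2.imwrite("pics/w4.png",im[:,:,::-1])
E
```

```text
[0.00108518 0.00068243 0.16668268] [-0.0008, 0.0002, 0.0927, -0.0005, -0.0012, 0.0019]
```

View pics/w4.png

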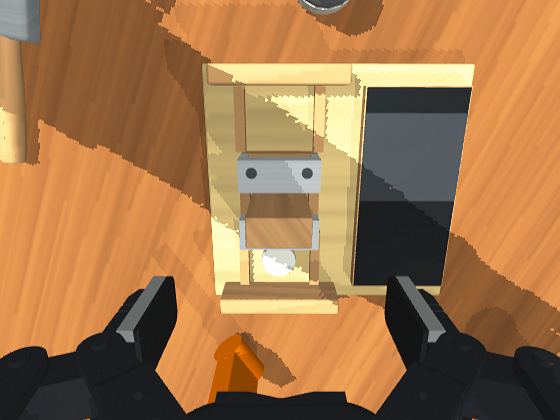

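The +y bay is now empty and the jar stands beyond the jig at (325,5). The block top is at (279,233), centred between the fingers. I'll descend and grip it.

send_rows(rows=[{"dx":-0.001,"dy":0,"dz":0.03,"wx":0,"wy":-0.001,"wz":0.002},{"dx":-0.001,"dy":0,"dz":0.06,"wx":0,"wy":-0.001,"wz":0.002},{"dx":-0.001,"dy":0,"dz":0.085,"wx":0,"wy":-0.001,"wz":0.002},{"dx":-0.001,"dy":0,"dz":0.0985,"wx":0,"wy":-0.001,"wz":0.002},{"dx":-0.001,"dy":0,"dz":0.0985,"wx":0,"wy":-0.001,"wz":0.002},{"dx":-0.001,"dy":0,"dz":0.0985,"wx":0,"wy":-0.001,"wz":0.002}], fingers=0.0854)

```text
t: 9.78
ee_pos: [0.5467, -0.0378, 0.0696]
ee_rot: [[-0.382, 0.924, 0.002], [0.924, 0.382, -0.001], [-0.002, 0.001, -1.0]]
ft_force: [0.7, -0.1, 0.4]
gripper_width: 1.003
grip_force: 0.0
```

send_rows(rows=[{"dx":0,"dy":0,"dz":0,"wx":0,"wy":0,"wz":0},{"dx":0,"dy":0,"dz":0,"wx":0,"wy":0,"wz":0},{"dx":0,"dy":0,"dz":0,"wx":0,"wy":0,"wz":0},{"dx":0,"dy":0,"dz":0,"wx":0,"wy":0,"wz":0},{"dx":0,"dy":0,"dz":0,"wx":0,"wy":0,"wz":0},{"dx":0,"dy":0,"dz":0,"wx":0,"wy":0,"wz":0},{"dx":0,"dy":0,"dz":0,"wx":0,"wy":0,"wz":0},{"dx":0,"dy":0,"dz":0,"wx":0,"wy":0,"wz":0}], fingers=0.02)

```text
t: 10.78
ee_pos: [0.5463, -0.0381, 0.0689]
ee_rot: [[-0.381, 0.925, 0.001], [0.925, 0.381, -0.001], [-0.001, 0.001, -1.0]]
ft_force: [0.4, 0.2, 4.9]
gripper_width: 0.463
grip_force: 61.5
```

```bash
python3 - <<'E'
from h import *
s=read_state(); p=w2j(s["ee_pos"]); print(p,s["ft_force"])
h=p[2]-.028  # TCP height above pivot
for t in (.1,.2,.3): # tilt toward +y (tool x): rotation carrying up-axis to +tool x
    # tool z down: up=-z ; rotation about tool y by -t sends -z -> +x
    R=Ro.from_rotvec([0,-t,0]).as_matrix(); piv=np.array([0,0,h]); d=piv-R@piv
    print(t,d.round(4), (R@[0,0,-1]).round(2))
E
```

```text
[ 0.00151617 -0.00115695  0.06894465] [0.38096452 0.2191878  4.93439771]
0.1 [0.0041 0.     0.0002] [ 0.1  0.  -1. ]
0.2 [0.0081 0.     0.0008] [ 0.2   0.   -0.98]
0.3 [0.0121 0.     0.0018] [ 0.3   0.   -0.96]
```

send_rows(rows=[{"dx":0.0016,"dy":0,"dz":0,"wx":0,"wy":-0.04,"wz":0},{"dx":0.0033,"dy":0,"dz":0.0001,"wx":0,"wy":-0.08,"wz":0},{"dx":0.0049,"dy":0,"dz":0.0003,"wx":0,"wy":-0.12,"wz":0},{"dx":0.0065,"dy":0,"dz":0.0005,"wx":0,"wy":-0.16,"wz":0},{"dx":0.0081,"dy":0,"dz":0.0008,"wx":0,"wy":-0.2,"wz":0},{"dx":0.0097,"dy":0,"dz":0.0012,"wx":0,"wy":-0.24,"wz":0},{"dx":0.0107,"dy":0,"dz":0.0014,"wx":0,"wy":-0.265,"wz":0},{"dx":0.0107,"dy":0,"dz":0.0014,"wx":0,"wy":-0.265,"wz":0},{"dx":0.0107,"dy":0,"dz":0.0014,"wx":0,"wy":-0.265,"wz":0}], fingers=0.02)

```text
t: 11.9
ee_pos: [0.5427, -0.0295, 0.0675]
ee_rot: [[-0.366, 0.925, 0.102], [0.891, 0.38, -0.247], [-0.268, 0.001, -0.964]]
ft_force: [2.8, -4.2, 1.6]
gripper_width: 0.462
grip_force: 61.1
```

```bash
python3 - <<'E'
from h import *
s=read_state(); print(w2j(s["ee_pos"]),RJ.T@s["ft_force"],RJ.T@s["ft_torque"],RJ.T@s["ee_rot"][:,2])
E
```

```text
[0.00146195 0.00818878 0.06748801] [ 0.99683965 -4.96164333  1.59822211] [-0.86799199 -0.29768689  0.0887955 ] [ 2.87935712e-04 -2.67628667e-01 -9.63522088e-01]
```

send_rows(rows=[{"dx":-0.0033,"dy":0,"dz":0.0001,"wx":0,"wy":0.08,"wz":0},{"dx":-0.0065,"dy":0,"dz":0.0005,"wx":0,"wy":0.16,"wz":0},{"dx":-0.0097,"dy":0,"dz":0.0012,"wx":0,"wy":0.24,"wz":0},{"dx":-0.0129,"dy":0,"dz":0.0021,"wx":0,"wy":0.32,"wz":0},{"dx":-0.0145,"dy":0,"dz":0.0026,"wx":0,"wy":0.36,"wz":0},{"dx":-0.016,"dy":0,"dz":0.0032,"wx":0,"wy":0.4,"wz":0},{"dx":-0.0175,"dy":0,"dz":0.0039,"wx":0,"wy":0.44,"wz":0},{"dx":-0.0189,"dy":0,"dz":0.0046,"wx":0,"wy":0.48,"wz":0},{"dx":-0.0204,"dy":0,"dz":0.0054,"wx":0,"wy":0.52,"wz":0},{"dx":-0.0211,"dy":0,"dz":0.0058,"wx":0,"wy":0.54,"wz":0},{"dx":-0.0211,"dy":0,"dz":0.0058,"wx":0,"wy":0.54,"wz":0},{"dx":-0.0211,"dy":0,"dz":0.0058,"wx":0,"wy":0.54,"wz":0}], fingers=0.02)

```text
t: 13.4
ee_pos: [0.5495, -0.0464, 0.0677]
ee_rot: [[-0.367, 0.924, -0.104], [0.889, 0.381, 0.253], [0.274, 0.0, -0.962]]
ft_force: [-0.6, 2.2, 8.0]
gripper_width: 0.462
grip_force: 61.6
```

```bash
python3 - <<'E'
from h import *
import cv2
s=read_state(); print(w2j(s["ee_pos"]),RJ.T@s["ft_force"],RJ.T@s["ft_torque"],RJ.T@s["ee_rot"][:,2])
c=cams.calibration("wrist");np.savez("w5.npz",**c); im=cams.snapshot("wrist"); cv2.imwrite("pics/w5.png",im[:,:,::-1])
E
```

```text
[ 0.00131881 -0.01004706  0.06768297] [0.28929393 2.24976524 8.03234904] [ 0.47223867 -0.0528312  -0.04210264] [ 1.34375364e-04  2.74087063e-01 -9.61704874e-01]
```

View pics/w5.png

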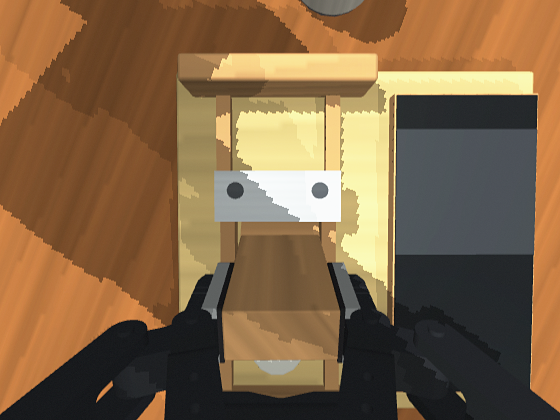

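The +y keeper spans rows 170–221 and the block leans the other way (top face centred at (280,335)). The right keeper is hidden behind the gripper.

```bash
python3 - <<'E'
from h import *
c=dict(np.load("w5.npz"))
for p,z in [((278,170),.0545),((278,221),.0545),((222,310),.108),((342,310),.108)]: print(w2j(ray(c,p,z)).round(4))
E
```

```text
[0.     0.0399 0.0545]
[-0.      0.0157  0.0545]
[-0.0182 -0.0098  0.108 ]
[ 0.0215 -0.0099  0.108 ]
```

send_rows(rows=[{"dx":-0.0012,"dy":0,"dz":0,"wx":0,"wy":0.02,"wz":0},{"dx":-0.0022,"dy":0,"dz":0,"wx":0,"wy":0.04,"wz":0},{"dx":-0.003,"dy":0,"dz":0.0001,"wx":0,"wy":0.055,"wz":0},{"dx":-0.003,"dy":0,"dz":0.0001,"wx":0,"wy":0.055,"wz":0},{"dx":-0.003,"dy":0,"dz":0.0001,"wx":0,"wy":0.055,"wz":0}], fingers=0.02)

```text
t: 14.08
ee_pos: [0.5504, -0.0483, 0.0676]
ee_rot: [[-0.36, 0.924, -0.125], [0.873, 0.381, 0.303], [0.328, 0.0, -0.945]]
ft_force: [-1.4, 3.1, 11.0]
gripper_width: 0.464
grip_force: 62.1
```

send_rows(rows=[{"dx":0.0041,"dy":0,"dz":0.0002,"wx":0,"wy":-0.1,"wz":0},{"dx":0.0081,"dy":0,"dz":0.0008,"wx":0,"wy":-0.2,"wz":0},{"dx":0.0121,"dy":0,"dz":0.0018,"wx":0,"wy":-0.3,"wz":0},{"dx":0.016,"dy":0,"dz":0.0032,"wx":0,"wy":-0.4,"wz":0},{"dx":0.018,"dy":0,"dz":0.0041,"wx":0,"wy":-0.45,"wz":0},{"dx":0.0199,"dy":0,"dz":0.005,"wx":0,"wy":-0.5,"wz":0},{"dx":0.0216,"dy":0,"dz":0.006,"wx":0,"wy":-0.55,"wz":0},{"dx":0.0235,"dy":0,"dz":0.0072,"wx":0,"wy":-0.6,"wz":0},{"dx":0.0251,"dy":0,"dz":0.0079,"wx":0,"wy":-0.63,"wz":0},{"dx":0.0251,"dy":0,"dz":0.0079,"wx":0,"wy":-0.63,"wz":0},{"dx":0.0251,"dy":0,"dz":0.0079,"wx":0,"wy":-0.63,"wz":0}], fingers=0.02)

```text
t: 15.45
ee_pos: [0.5422, -0.0289, 0.0678]
ee_rot: [[-0.362, 0.925, 0.115], [0.881, 0.38, -0.281], [-0.303, 0.0, -0.953]]
ft_force: [2.6, -5.8, 4.7]
gripper_width: 0.464
grip_force: 61.4
```

```bash
python3 - <<'E'
from h import *
s=read_state(); print(w2j(s["ee_pos"]),RJ.T@s["ft_force"],RJ.T@s["ft_torque"],RJ.T@s["ee_rot"][:,2])
print(delta(j2w([.0014,-.0008,.0695]),rot()), s["ee_rot"].T[:,2])
E
```

```text
[0.00116974 0.00891881 0.06783353] [ 0.23371502 -6.33571751  4.68944152] [-1.36372174e+00 -5.75886035e-02  2.53959913e-04] [-4.68512292e-04 -3.03430152e-01 -9.52853569e-01]
[-0.0098, 0.0002, 0.0014, -0.0002, 0.3083, -0.0016] [-3.03430514e-01  1.65740956e-05 -9.52853569e-01]
```

send_rows(rows=[{"dx":-0.003,"dy":0,"dz":0,"wx":0,"wy":0.1,"wz":0},{"dx":-0.0065,"dy":0,"dz":0.0005,"wx":0,"wy":0.2,"wz":0},{"dx":-0.0098,"dy":0,"dz":0.0014,"wx":0,"wy":0.308,"wz":-0.001},{"dx":-0.0098,"dy":0,"dz":0.0014,"wx":0,"wy":0.308,"wz":-0.001},{"dx":-0.0098,"dy":0,"dz":0.0014,"wx":0,"wy":0.308,"wz":-0.001}], fingers=0.02)

```text
t: 16.08
ee_pos: [0.5456, -0.0372, 0.0686]
ee_rot: [[-0.381, 0.925, -0.002], [0.925, 0.381, 0.003], [0.004, -0.001, -1.0]]
ft_force: [-0.1, -3.4, 4.7]
gripper_width: 0.461
grip_force: 62.1
```

```bash
python3 - <<'E'
from h import *
import cv2
s=read_state(); print(w2j(s["ee_pos"]),RJ.T@s["ft_force"],RJ.T@s["ft_torque"],RJ.T@s["ee_rot"][:,2])
c=cams.calibration("wrist");np.savez("w6.npz",**c); im=cams.snapshot("wrist"); cv2.imwrite("pics/w6.png",im[:,:,::-1])
hsv=cv2.cvtColor(im,cv2.COLOR_RGB2HSV)
for x in (245,310):
  print(x,[(r,*hsv[r,x]) for r in range(150,255,3)])
E
```

```text
[ 1.14590432e-03 -7.35706267e-05  6.85702011e-02] [-1.3956486  -3.06063953  4.73972435] [-0.87738307  0.05748604  0.03243336] [-5.17246390e-04  3.54417335e-03 -9.99993586e-01]
245 [(150, np.uint8(22), np.uint8(109), np.uint8(168)), (153, np.uint8(21), np.uint8(108), np.uint8(165)), (156, np.uint8(21), np.uint8(110), np.uint8(163)), (159, np.uint8(21), np.uint8(110), np.uint8(162)), (162, np.uint8(21), np.uint8(110), np.uint8(162)), (165, np.uint8(22), np.uint8(110), np.uint8(164)), (168, np.uint8(22), np.uint8(107), np.uint8(169)), (171, np.uint8(22), np.uint8(110), np.uint8(170)), (174, np.uint8(22), np.uint8(109), np.uint8(173)), (177, np.uint8(20), np.uint8(89), np.uint8(143)), (180, np.uint8(95), np.uint8(13), np.uint8(117)), (183, np.uint8(96), np.uint8(11), np.uint8(116)), (186, np.uint8(86), np.uint8(12), np.uint8(154)), (189, np.uint8(96), np.uint8(8), np.uint8(156)), (192, np.uint8(94), np.uint8(11), np.uint8(162)), (195, np.uint8(99), np.uint8(11), np.uint8(159)), (198, np.uint8(94), np.uint8(11), np.uint8(161)), (201, np.uint8(96), np.uint8(8), np.uint8(161)), (204, np.uin
[... 1906 characters left out ...]
3, np.uint8(95), np.uint8(10), np.uint8(159)), (216, np.uint8(90), np.uint8(8), np.uint8(159)), (219, np.uint8(90), np.uint8(10), np.uint8(160)), (222, np.uint8(90), np.uint8(11), np.uint8(159)), (225, np.uint8(95), np.uint8(10), np.uint8(161)), (228, np.uint8(85), np.uint8(10), np.uint8(160)), (231, np.uint8(86), np.uint8(11), np.uint8(158)), (234, np.uint8(30), np.uint8(5), np.uint8(149)), (237, np.uint8(16), np.uint8(130), np.uint8(120)), (240, np.uint8(16), np.uint8(126), np.uint8(121)), (243, np.uint8(15), np.uint8(129), np.uint8(121)), (246, np.uint8(16), np.uint8(129), np.uint8(121)), (249, np.uint8(16), np.uint8(127), np.uint8(122)), (252, np.uint8(15), np.uint8(130), np.uint8(122))]
```

```bash
python3 - <<'E'
from h import *
c=dict(np.load("w6.npz"))
for p,z in [((278,185),.0545),((278,235.5),.0545)]: print(w2j(ray(c,p,z)).round(4))
E
```

```text
[-0.0002  0.0401  0.0545]
[-0.0003  0.0159  0.0545]
```

View pics/w6.png

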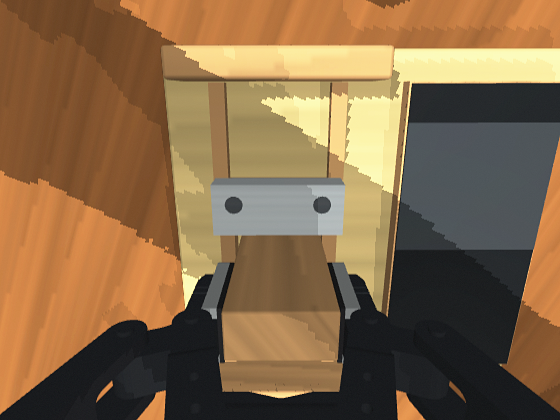

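The +y keeper's inner edge is now at 15.9 mm, about 6 mm back, and the right one was rocked further. I'll try a gentle lift and watch the force.

send_rows(rows=[{"dx":0,"dy":0,"dz":-0.003,"wx":0,"wy":0,"wz":0},{"dx":0,"dy":0,"dz":-0.006,"wx":0,"wy":0,"wz":0},{"dx":0,"dy":0,"dz":-0.009,"wx":0,"wy":0,"wz":0},{"dx":0,"dy":0,"dz":-0.012,"wx":0,"wy":0,"wz":0},{"dx":0,"dy":0,"dz":-0.014,"wx":0,"wy":0,"wz":0},{"dx":0,"dy":0,"dz":-0.014,"wx":0,"wy":0,"wz":0}], fingers=0.02)

```text
t: 16.88
ee_pos: [0.5438, -0.038, 0.0796]
ee_rot: [[-0.381, 0.924, -0.007], [0.925, 0.381, 0.001], [0.003, -0.006, -1.0]]
ft_force: [3.4, -7.7, -7.3]
gripper_width: 0.456
grip_force: 61.9
```

```bash
python3 - <<'E'
from h import *
c=dict(np.load("w6.npz"))
for p in [(278,312),(278,361)]: print(w2j(ray(c,p,.108)).round(4))
s=read_state(); print(w2j(s["ee_pos"]),RJ.T@s["ft_force"],RJ.T@s["ft_torque"])
E
```

```text
[1.00e-04 1.05e-02 1.08e-01]
[ 0.     -0.0091  0.108 ]
[-0.00083863 -0.00012192  0.07964351] [ 0.16219577 -8.42797454 -7.29507606] [-2.40804877  0.06246171  0.05945911]
```

send_rows(rows=[{"dx":-0.001,"dy":0,"dz":0,"wx":0,"wy":0,"wz":0},{"dx":-0.002,"dy":0,"dz":0,"wx":0,"wy":0,"wz":0},{"dx":-0.002,"dy":0,"dz":0,"wx":0,"wy":0,"wz":0}], fingers=0.02)

```text
t: 17.25
ee_pos: [0.5439, -0.0384, 0.0798]
ee_rot: [[-0.382, 0.924, -0.008], [0.924, 0.382, 0.004], [0.007, -0.005, -1.0]]
ft_force: [1.8, -4.6, -4.7]
gripper_width: 0.458
grip_force: 62.1
```

```bash
python3 - <<'E'
from h import *
s=read_state(); print(w2j(s["ee_pos"]),RJ.T@s["ft_force"],RJ.T@s["ft_torque"])
E
```

```text
[-0.00083132 -0.00055594  0.07983128] [-0.11028406 -4.91783117 -4.69804543] [-1.53409364  0.08829383 -0.0062655 ]
```

send_rows(rows=[{"dx":-0.001,"dy":0,"dz":0,"wx":0,"wy":0,"wz":0},{"dx":-0.002,"dy":0,"dz":-0.001,"wx":0,"wy":0,"wz":0},{"dx":-0.002,"dy":0,"dz":-0.003,"wx":0,"wy":0,"wz":0},{"dx":-0.002,"dy":0,"dz":-0.004,"wx":0,"wy":0,"wz":0},{"dx":-0.002,"dy":0,"dz":-0.004,"wx":0,"wy":0,"wz":0}], fingers=0.02)

```text
t: 17.88
ee_pos: [0.5466, -0.0388, 0.0866]
ee_rot: [[-0.382, 0.924, -0.003], [0.924, 0.383, 0.008], [0.008, 0.0, -1.0]]
ft_force: [-0.9, -0.3, -0.9]
gripper_width: 0.462
grip_force: 62.4
```

```bash
python3 - <<'E'
from h import *
s=read_state(); print(w2j(s["ee_pos"]),RJ.T@s["ft_force"],RJ.T@s["ft_torque"])
E
```

```text
[ 0.00147329 -0.0018995   0.08655113] [-0.95524612  0.03499391 -0.85365293] [-0.04812686  0.04824511 -0.00879255]
```

All forces have dropped to near zero, so the foot is free. Lifting straight up.

send_rows(rows=[{"dx":0,"dy":0,"dz":-0.004,"wx":0,"wy":0,"wz":0},{"dx":0,"dy":0,"dz":-0.01,"wx":0,"wy":0,"wz":0},{"dx":0,"dy":0,"dz":-0.016,"wx":0,"wy":0,"wz":0},{"dx":0,"dy":0,"dz":-0.022,"wx":0,"wy":0,"wz":0},{"dx":0,"dy":0,"dz":-0.03,"wx":0,"wy":0,"wz":0},{"dx":0.001,"dy":0,"dz":-0.038,"wx":0,"wy":0.008,"wz":0},{"dx":0.002,"dy":0,"dz":-0.043,"wx":0,"wy":0.008,"wz":0},{"dx":0.002,"dy":0,"dz":-0.045,"wx":0,"wy":0.008,"wz":0},{"dx":0.002,"dy":0,"dz":-0.045,"wx":0,"wy":0.008,"wz":0},{"dx":0.002,"dy":0,"dz":-0.045,"wx":0,"wy":0.008,"wz":0}], fingers=0.02)

```text
t: 19.12
ee_pos: [0.5456, -0.0379, 0.1307]
ee_rot: [[-0.382, 0.924, -0.007], [0.924, 0.382, 0.014], [0.016, -0.001, -1.0]]
ft_force: [0.5, 0.2, -1.1]
gripper_width: 0.459
grip_force: 62.4
```

```bash
python3 - <<'E'
from h import *
import cv2
s=read_state(); print(w2j(s["ee_pos"]),RJ.T@s["ft_force"],RJ.T@s["ft_torque"],RJ.T@s["ee_rot"][:,2])
a=cams.snapshot("side")[90:250,220:340,::-1];b=cams.snapshot("wrist")[:,:,::-1]
cv2.imwrite("pics/fs.png",a); cv2.imwrite("pics/fw.png",b)
W=np.zeros((600,800,3),np.uint8); W[:600,:450]=cv2.resize(a,(450,600),interpolation=cv2.INTER_CUBIC); W[:262,450:]=cv2.resize(b,(350,262)); cv2.imwrite("pics/f.png",W)
E
```

```text
[ 0.00087314 -0.00065067  0.13072281] [ 0.50804086 -0.03364666 -1.14748196] [-0.03962998  0.01478256  0.03933077] [-0.00118384  0.01574111 -0.9998754 ]
```

View pics/f.png

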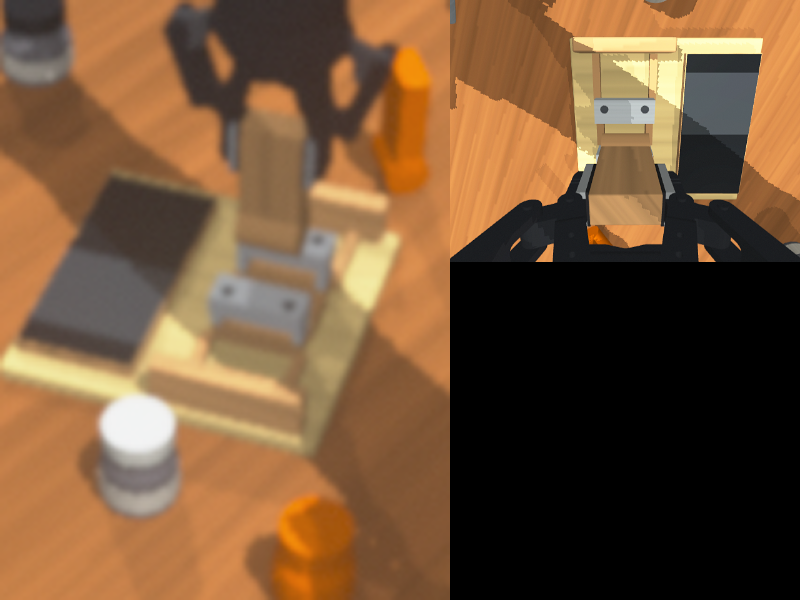

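The block is held clear above its slot at crop (270,180), the jar stands upright on bare table at (140,455), and the orange look-alikes are untouched. I'll straighten a 0.9° tilt and check the height.

send_rows(rows=[{"dx":0,"dy":0,"dz":0,"wx":0,"wy":-0.016,"wz":0},{"dx":0,"dy":0,"dz":0,"wx":0,"wy":-0.016,"wz":0},{"dx":0,"dy":0,"dz":0,"wx":0,"wy":-0.016,"wz":0},{"dx":0,"dy":0,"dz":0,"wx":0,"wy":-0.016,"wz":0}], fingers=0.02)

```text
t: 19.73
ee_pos: [0.5458, -0.0379, 0.1311]
ee_rot: [[-0.382, 0.924, -0.0], [0.924, 0.382, -0.001], [-0.001, -0.001, -1.0]]
ft_force: [-0.5, 1.1, -1.4]
gripper_width: 0.465
grip_force: 62.5
```

```bash
python3 - <<'E'
from h import *
c=cams.calibration("side"); s=read_state(); print(w2j(s["ee_pos"]),s["ee_rot"][:,2],s["joint_vel"].round(2))
for p in [(270,245),(240,235),(303,252)]:
    uv=(220+(p[0]+.5)/3.75-.5,90+(p[1]+.5)/3.75-.5)
    a=w2j(ray(c,uv,0));b=w2j(ray(c,uv,.2)); print(a+(b-a)*(0-a[1])/(b[1]-a[1]))
import cv2; c=cams.calibration("wrist"); im=cams.snapshot("wrist"); g=cv2.cvtColor(im,cv2.COLOR_RGB2HSV)
print([(r,*map(int,g[r,270])) for r in range(215,370,5)])
for p in ((278,312),(278,361)): print(ray(c,p,.17),w2j(ray(c,p,.17)))
E
```

```text
[ 0.00110749 -0.00080046  0.1311361 ] [-2.29335437e-04 -8.40358896e-04 -9.99999621e-01] [-0.1   0.09  0.07 -0.03  0.18 -0.  ]
[0.00220816 0.         0.07286219]
[2.20987197e-02 1.38777878e-17 7.53541654e-02]
[-0.0194368   0.          0.07349792]
[(215, 16, 127, 142), (220, 16, 127, 159), (225, 16, 128, 164), (230, 16, 128, 173), (235, 16, 126, 132), (240, 16, 127, 133), (245, 16, 128, 134), (250, 15, 128, 136), (255, 16, 130, 137), (260, 16, 127, 137), (265, 16, 125, 137), (270, 15, 126, 138), (275, 15, 126, 136), (280, 15, 124, 136), (285, 15, 128, 137), (290, 16, 127, 135), (295, 16, 127, 135), (300, 15, 128, 134), (305, 15, 126, 136), (310, 15, 124, 138), (315, 15, 128, 210), (320, 16, 128, 207), (325, 16, 127, 203), (330, 16, 126, 198), (335, 15, 128, 202), (340, 16, 131, 201), (345, 16, 129, 199), (350, 16, 125, 204), (355, 15, 127, 199), (360, 15, 141, 197), (365, 15, 164, 235)]
[ 0.54088079 -0.02868973  0.17      ] [5.09950511e-05 9.61712319e-03 1.70000000e-01]
[ 0.54838687 -0.04703479  0.17      ] [-3.51095745e-06 -1.02040666e-02  1.70000000e-01]
```

The foot bottom is at about 74 mm, 2 cm above the keepers. The block is upright over the slot and steady, so I'm handing in.

```bash
python3 -c "
from station import job; print(job.sign_off())"
```

```text
the job is handed in; nothing more can be done
None
```

The job is handed in at about 20 s on the robot's clock: the jar stands upright on the bare table, both keepers are pushed back, the block is held upright about 2 cm above them over its slot, and the arm never went near the water glass.

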